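# Return bench supplies to their fitted holders

## Task

Put the four supplies lying about the bench back into the grey holders that fit them: the marker pen lengthwise in the saddles of the long narrow cradle, the round jar upright in the round dish, and each carton flat in the rectangular tray of its own size, the small one in the small tray and the large one in the large tray. Everything should sit properly inside its holder and be let go; do not push the stapler or the glass beaker about.

Things in the scene. Friction and masses are not known exactly. Their poses are not given: they have to be found in the camera images.
- marker_center (a point): Marker pen lying flat, white barrel with a blue cap, 136 mm long, 15 mm thick, 16 mm high; the point is its centre, about 7.5 mm above what it lies on. Its y axis runs along its length; grasp across its middle. Weighs about 15 to 30 g.
- jar_center (a point): Round screw-lid jar, white body with a yellow lid, 52 mm across the lid (height 30 to 46 mm), body 48 mm across, 46 mm high; the point is its centre, 23 mm above its underside, z axis up. Grasp it by the lid, so that the fingers stay above the rim of the dish.
- small_carton_center (a point): Small green carton lying flat, 50 mm (its x) by 75 mm (its y) by 28 mm high; the point is its centre, 14 mm above its underside, z axis up. Grasp across the 50 mm side.
- large_carton_center (a point): Larger orange-red carton lying flat, 60 mm (its x) by 110 mm (its y) by 45 mm high, about 0.2 kg; the point is its centre, 22.5 mm above its underside, z axis up. Grasp across the 60 mm side.
- cradle: Fixed grey marker cradle, 44 mm (its x) by 168 mm (its y): a 3 mm base strip with two V saddles centred 52 mm either side of the middle, each 22 mm long (along y) and about 16 mm high at its sides, and a 16 mm high stop plate across each end (164 mm apart centre to centre, 4 mm thick). The marker lies along y in both saddles; its centre is then about 13 mm above the worktop. The 82 mm between the saddles is open down to the base strip. Origin: centre of the underside.
- dish: Fixed round grey dish, 80 mm outside and 72 mm inside diameter, floor 3 mm and rim 9 mm above the worktop. Origin: centre of the underside.
- small_tray: Fixed small rectangular grey tray, inside 66 mm (its x) by 91 mm (its y), floor 3 mm above the worktop, with L-shaped corner walls 10 mm high and 4 mm thick (16 mm long inside each way); the sides are open between the corners. Origin: centre of the underside.
- large_tray: Fixed large rectangular grey tray, inside 76 mm (its x) by 126 mm (its y), floor 3 mm above the worktop, with the same L-shaped corner walls (10 mm high, 4 mm thick, 16 mm long inside each way); the sides are open between the corners. Origin: centre of the underside.
- stapler: Bystander, loose: stapler with a blue top, 34 by 128 by 52 mm high, at the near right edge of the work. Origin: centre of the underside.
- beaker_center (a point): Bystander, loose: glass beaker, 55 mm across and 68 mm high, beyond the work. The point is its centre, 34 mm above its underside.
Not all that is in view belongs to the job. What is shaped like the small_tray but blue or red is not meant.

How it is judged (in metres and radians):
At the end, for the whole second after the job is handed in: Marker down in both saddles, within 8 mm of the cradle's centre line, 15 mm along it; jar flat on the dish floor and each carton flat on its own tray's floor, centres within 13 mm of the holder's; marker and cartons within 0.25 rad of the holder's length; all at rest, released (z of marker_center in the frame of cradle between 0.01 and 0.019 m and x of marker_center in the frame of cradle between -0.008 and 0.008 m and y of marker_center in the frame of cradle between -0.015 and 0.015 m and angle between the y axis of marker_center and the y axis of cradle, either way round below 0.25 rad and linear speed of each of marker, jar, small_carton, large_carton below 0.02 m/s and angular speed of each of marker, jar, small_carton, large_carton below 0.3 rad/s and z of jar_center in the frame of dish between 0.023 and 0.029 m and horizontal distance between jar_center and dish below 0.013 m and angle between each of jar_center, small_carton_center, large_carton_center's own z axis and vertical below 0.06 rad and z of small_carton_center in the frame of small_tray between 0.014 and 0.02 m and horizontal distance between small_carton_center and small_tray below 0.013 m and angle between the y axis of small_carton_center and the y axis of small_tray, either way round below 0.25 rad and z of large_carton_center in the frame of large_tray between 0.0225 and 0.0285 m and horizontal distance between large_carton_center and large_tray below 0.013 m and angle between the y axis of large_carton_center and the y axis of large_tray, either way round below 0.25 rad); the robot touches nothing.
It fails at once if the stapler is pushed by more than 2 cm (distance of stapler from where it was at the start of the episode above 0.02 m).
It fails at once if the beaker is pushed or knocked by more than 2 cm (distance of beaker_center from where it was at the start of the episode above 0.02 m).
It also fails if it takes over 106 s, if anything falls off the work surface, if the arm or the gripper's body presses on something with over 40 N, if the wrist force passes 120 N, or if a joint passes its speed limit or range.

## Robot

A 6-joint arm with a two-finger parallel gripper is mounted at the origin on a cart in front of the work surface, level with it; the furniture and walls round the work are solid. World frame = base frame: x ahead of the robot, y to its left, z up, the work surface at z = 0. Lengths are in mm, angles in rad, forces in N, time in s.
With the tool pointing down it reaches from about 250 to 850 mm from the base axis. Payload 12.5 kg.
Tool frame: the origin (TCP) lies midway between the tips of the shut fingers; the grasp point (between the pads) lies 19 mm behind it; z points along the fingers, y is the line along which they close (so a half turn about z gives the same grasp; the last joint's range is limited). The gripper opens to 93 mm and grips with 3 to 60 N. Pads are 15 mm wide; open, the fingers measure 128 mm over their backs; the gripper's body (75 mm by 188 mm) begins 65 mm behind the grasp point.
Start: joints at [1.038, 0.351, 1.652, -0, 1.139, -0.085], TCP at [238.109, 495.771, 218.633] pointing down, gripper open.
Joint ranges: [-2.75, 2.75], [-0.79, 2.1], [0.01, 2.65], [-1.57, 4.71], [0.07, 3.14], [-2.87, 2.87]. Speed limits (rad/s): [2.22, 2.22, 2.79, 3.14, 3.14, 3.14].

## Interface

Orientations are given as a 3x3 rotation matrix whose columns are the frame's x, y, z axes.
In Python, from rig import env gives the robot as it stands. The module is installed in compiled form; this text tells all that it offers.
- The arm moves only by the tool drive_tool, never from a script. Its argument "motion" is a list of rows, each an object of numbers: "x", "y", "z": the shift along the tool's x, y, z in mm; "ax", "ay", "az": the turn, a rotation vector about the tool's x, y, z in rad; "gripper": the opening, from 0 (shut) to 1 (fully open). A call has 1 to 20 rows; each row is the pose to reach, as a shift and turn from the pose commanded when the call began, along the tool's axes at that moment; what a row does not reach only later rows make up. A row lasts 1/12 s, in which the tool goes at most 41.7 mm and 7.16 degrees, less where a joint would pass 70% of its speed; a pose out of reach is approached as far as the arm can. A call with a gripper value outside its range is refused whole. The fingers move at their own pace and stop on an object; "grip_force" is the grip in N (left out, the last holds). Time passes only in rows, so rows that repeat a pose let the fingers close. It gives the time, the measured TCP pose, the force, the opening and the grip force at its end, in the units of the state.
- env.get_state(): the state, without advancing time (a new reading comes with each control period).
- env.grab_frame(name): name is "scene" or "top"; returns the picture (420x560x3 uint8, red, green, blue); there is no depth.
- env.get_calibration(name): a dict with "K" (3x3 intrinsics, pixels), "rvec" (rotation vector, rad) and "tvec" (3), from world to camera coordinates, as OpenCV has them. Camera axes: x right, y down, z forward; pixel columns grow to the right and rows downward; lengths in mm; the calibration is good to about 2 mm. A picture is of the moment at which its call begins. get_calibration takes no time and is no camera call.
- env.close_job(): hands the job in; it is judged then, once.
Trained networks look in the newest picture that a camera, given by its name, has taken for a name from the list of things; names that differ only in an ending like _2 or _b are one class to them, and where a whole thing is asked for, a point or a joint stands for the part that bears it (a point fixed in the world has none). Each returns a list of dicts, best first, with "score" (0 to 1); they miss things now and then, are a little off and sometimes report something else, mostly with a low value. They report only what shows in the picture. A call takes as long as a camera call. They do not tell look-alikes from the thing itself.
- env.spot_in(target, camera): "point" ([x, y, z] in mm, in world coordinates, good to about 4 mm: the middle of the surface that is visible of it).
- env.silhouettes(target, camera): "pixels" (420x560 bool, what is visible of it).
The state is a dict: "t": time; "qpos": joint angles; "joint_vel": joint speeds; "effort": joint torques, N m; "ee_pos": TCP position; "tool_rot": TCP orientation; "ft_force": force on the tool from outside, world axes, zero at the start; "moment": the same for the moment, N m; "opening": opening from 0.0 (shut) to 1.0 (fully open); "grasp_force": force on a finger pad.
Only numpy, scipy, OpenCV 4.12 (cv2) and the standard library are available. Lean on these libraries where they do the work, as an engineer would, in place of code of your own. Each camera call takes 0.05 s, during which the arm holds its last target. There are 200 camera calls.

## Working session

There is one attempt and no reset: what is moved stays moved. The work goes in short steps, Python scripts to look and compute and a tool call to move; the robot and the scene stay as the last step left them, time stands still between calls to the robot, and variables do not carry over. Pictures are saved under pics/ and viewed, at most 14 in all, crops included, and the job is handed in when it is done.

Besides the shell and the picture viewer there is one more tool, called as name(argument=value, ...), one argument or row to a line, values as JSON. drive_tool: Moves the arm, as the interface text tells. Its arguments: {"type":"object","properties":{"motion":{"type":"array","items":{"type":"object","properties":{"x":{"type":"number"},"y":{"type":"number"},"z":{"type":"number"},"ax":{"type":"number"},"ay":{"type":"number"},"az":{"type":"number"},"gripper":{"type":"number"}}}},"grip_force":{"type":"number"}},"required":["motion"]}

```bash
mkdir -p pics; python3 - <<'E'
from rig import env
import cv2,numpy as np
for n in("scene","top"):
    f=env.grab_frame(n); cv2.imwrite(f"pics/{n}0.png",f[:,:,::-1])
    c=env.get_calibration(n); R=cv2.Rodrigues(np.array(c["rvec"],float))[0]
    print(n,np.round(c["K"],1).tolist(),np.round(R,3).tolist(),np.round(-R.T@np.ravel(c["tvec"]),0))
    for t in["marker_center","jar_center","small_carton_center","large_carton_center","cradle","dish","small_tray","large_tray","stapler","beaker_center"]:
        print(t,[(np.round(d["point"]).tolist(),round(d["score"],2)) for d in env.spot_in(t,n)])
s=env.get_state();print(s["t"],np.round(s["tool_rot"],3).tolist(),s["ee_pos"],s["opening"])
E
```

```text
scene [[468.7, 0.0, 282.0], [0.0, 468.7, 206.7], [0.0, 0.0, 1.0]] [[0.618, -0.786, -0.012], [-0.611, -0.47, -0.637], [0.495, 0.401, -0.771]] [-212. -670. 1275.]
marker_center [([526.0, -400.0, 13.0], 0.63)]
jar_center [([631.0, 129.0, 46.0], 0.54), ([636.0, -149.0, 46.0], 0.19)]
small_carton_center [([377.0, 246.0, 28.0], 0.71), ([348.0, -488.0, 45.0], 0.51)]
large_carton_center []
cradle [([455.0, 107.0, 4.0], 0.61)]
dish [([382.0, -274.0, 8.0], 0.71)]
small_tray [([455.0, -87.0, 5.0], 0.93), ([824.0, -131.0, 4.0], 0.8), ([802.0, 158.0, 4.0], 0.74)]
large_tray [([560.0, 382.0, 7.0], 0.84)]
stapler [([350.0, -488.0, 46.0], 0.56)]
beaker_center [([785.0, 18.0, 42.0], 0.85)]
top [[485.0, 0.0, 273.9], [0.0, 485.0, 212.4], [0.0, 0.0, 1.0]] [[-0.116, -0.993, -0.005], [-0.966, 0.114, -0.231], [0.23, -0.022, -0.973]] [ 257.  -29. 1463.]
marker_center [([534.0, -398.0, 11.0], 0.68)]
jar_center [([633.0, 134.0, 47.0], 0.77)]
small_carton_center [([382.0, 261.0, 25.0], 0.96)]
large_carton_center [([641.0, -141.0, 48.0], 0.67)]
cradle [([458.0, 105.0, 4.0], 0.73)]
dish [([381.0, -273.0, 4.0], 0.68)]
small_tray [([802.0, 164.0, 2.0], 0.67), ([456.0, -89.0, 0.0], 0.59)]
large_tray [([554.0, 386.0, -1.0], 0.97), ([792.0, 24.0, 32.0], 0.42)]
stapler [([354.0, -473.0, 47.0], 0.68), ([557.0, 384.0, -0.0], 0.25)]
beaker_center [([796.0, 23.0, 34.0], 0.9)]
1.1 [[-0.901, 0.433, -0.0], [0.433, 0.901, -0.0], [0.0, -0.0, -1.0]] [238.10006612 495.76412135 218.6341354 ] 1.0023484724794176
```

View pics/top0.png

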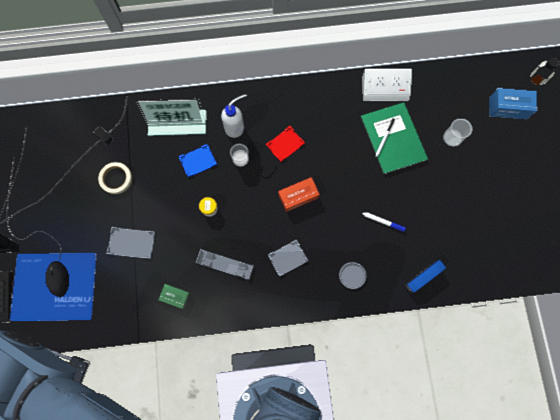

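View pics/scene0.png

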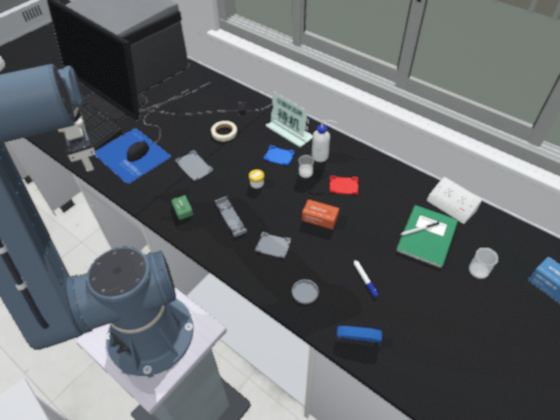

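The top view shows the items clear of each other: large carton (299,193), small carton (174,296), jar (208,207), marker (384,221). The holders are the cradle (225,264), small tray (288,258), dish (352,275) and large tray (131,243). Next I'll fit the poses with the silhouettes from both cameras.

```bash
cat > fit.py <<'E'
from rig import env
import cv2,numpy as np
from scipy.optimize import minimize
def box(a,b,h,z0=0): return np.array([[x*a/2,y*b/2,z] for x in(-1,1) for y in(-1,1) for z in(z0,z0+h)],float)
def cyl(parts): return np.array([[d/2*np.cos(t),d/2*np.sin(t),z] for d,z in parts for t in np.linspace(0,6.283,40)])
ty=np.linspace(0,6.283,16)
mk=np.array([[7.5*np.cos(t),y,7.5+7.5*np.sin(t)] for y in(-68,68) for t in ty])
M={"marker_center":mk,"jar_center":cyl([(48,0),(52,30),(52,46)]),"small_carton_center":box(50,75,28),"large_carton_center":box(60,110,45),
"cradle":box(44,168,16),"dish":cyl([(80,0),(80,9)]),"small_tray":box(74,99,10),"large_tray":box(84,134,10)}
S=4
def hullmask(p):
    m=np.zeros((420*S,560*S),np.uint8); cv2.fillConvexPoly(m,cv2.convexHull(np.round(p).astype(np.int32)),1); return m
def proj(c,P): return cv2.projectPoints(P,np.array(c["rvec"],float),np.array(c["tvec"],float),np.array(c["K"],float),None)[0][:,0]
def fit(t,guess,z=0,cams=("top","scene"),grab=True):
    P=M[t]; obs=[]
    for n in cams:
        if grab: env.grab_frame(n)
        c=env.get_calibration(n); g=proj(c,np.array([[guess[0],guess[1],z+10.]]))[0]
        best=None
        for d in env.silhouettes(t,n):
            m=d["pixels"].astype(np.uint8)
            if m.sum()<20: continue
            cen=np.argwhere(m).mean(0)[::-1]
            if np.hypot(*(cen-g))<22 and best is None: best=m
        if best is None: print(t,n,"none"); continue
        big=cv2.resize(best*255,None,fx=S,fy=S,interpolation=cv2.INTER_LINEAR)>127
        ys,xs=np.nonzero(big); obs.append((n,c,hullmask(np.c_[xs,ys])))
    def model(v,c):
        a=v[2]; R=np.array([[np.cos(a),-np.sin(a),0],[np.sin(a),np.cos(a),0],[0,0,1]])
        return hullmask((proj(c,P@R.T+[v[0],v[1],z])+.5)*S-.5)
    def cost(v,ob): return sum(1-(model(v,c)&o).sum()/(model(v,c)|o).sum() for n,c,o in ob)/len(ob)
    rnd=t in("jar_center","dish"); out=[]
    for ob in [obs]+([[o] for o in obs] if len(obs)>1 else []):
        r=min((minimize(cost,[guess[0],guess[1],a],args=(ob,),method="Nelder-Mead",options=dict(initial_simplex=[[guess[0]+dx,guess[1]+dy,a+da] for dx,dy,da in((0,0,0),(12,0,0),(0,12,0),(0,0,.4))],maxiter=120,xatol=.2,fatol=1e-4)) for a in([0] if rnd else [-1.2,-.4,.4,1.2])),key=lambda r:r.fun)
        out.append((np.round(r.x[:2],1).tolist(),round((r.x[2]+np.pi/2)%np.pi-np.pi/2,3),round(1-r.fun,3)))
    print(t,[o[0] for o in obs],*out,flush=True)
    return out
E
cat > go1.py <<'E'
from fit import *
G={"marker_center":(532,-399),"jar_center":(632,132),"small_carton_center":(380,258),"large_carton_center":(640,-145),"cradle":(457,106),"dish":(381,-273),"small_tray":(455,-88),"large_tray":(557,384)}
for t,g in G.items(): fit(t,g)
E
time python3 go1.py
```

```text
marker_center ['top', 'scene'] ([534.1, -392.3], np.float64(-0.485), np.float64(0.787)) ([533.8, -393.1], np.float64(-0.492), np.float64(0.866)) ([536.1, -393.1], np.float64(-0.52), np.float64(0.736))
jar_center scene none
jar_center ['top'] ([638.2, 137.7], np.float64(0.109), np.float64(0.945))
small_carton_center ['top', 'scene'] ([383.1, 261.7], np.float64(-0.46), np.float64(0.92)) ([382.8, 261.4], np.float64(-0.477), np.float64(0.938)) ([384.6, 263.4], np.float64(-0.428), np.float64(0.923))
large_carton_center scene none
large_carton_center ['top'] ([646.2, -142.1], np.float64(0.291), np.float64(0.974))
cradle ['top', 'scene'] ([459.8, 106.0], np.float64(-0.416), np.float64(0.914)) ([459.3, 104.9], np.float64(-0.412), np.float64(0.968)) ([460.6, 110.0], np.float64(-0.438), np.float64(0.874))
dish ['top', 'scene'] ([383.3, -273.0], np.float64(0.238), np.float64(0.956)) ([382.6, -272.2], np.float64(0.115), np.float64(0.963)) ([384.2, -273.4], np.float64(0.077), np.float64(0.97))
small_tray ['top', 'scene'] ([458.6, -86.0], np.float64(0.381), np.float64(0.944)) ([457.5, -85.1], np.float64(0.383), np.float64(0.945)) ([459.8, -86.6], np.float64(0.376), np.float64(0.97))
large_tray ['top', 'scene'] ([560.8, 383.1], np.float64(-0.209), np.float64(0.942)) ([558.2, 382.7], np.float64(-0.227), np.float64(0.951)) ([562.5, 383.1], np.float64(-0.223), np.float64(0.961))
real	1m51.813s
user	1m3.034s
sys	0m0.333s
```

Both cameras agree to about 2–4 mm and the overlaps are high. Next is a helper that turns a world target into tool-axis shifts.

```bash
cat > go.py <<'E'
# usage: go.py x y z a [dphi ref] ... ; prints tool-frame shift to targets (closing line along angle a)
import sys,numpy as np
from rig import env
s=env.get_state();R=np.array(s["tool_rot"]);p=np.array(s["ee_pos"])
phi=np.arctan2(R[1,1],R[0,1]);v=list(map(float,sys.argv[1:]))
print("t",round(s["t"],2),"p",np.round(p,1),"phi",round(phi,3),"q",np.round(s["qpos"],2),"open",round(s["opening"],3),"gf",round(s["grasp_force"],1))
for x,y,z,a in zip(*[iter(v)]*4):
    q1=np.arctan2(y,x); k=a+np.pi*np.round((q1-a)/np.pi)   # q6=q1-phi nearest 0
    print("shift",np.round(R.T@(np.array([x,y,z])-p),1),"az",round(phi-k,3),"q6",round(q1-k,2))
E
python3 go.py 383 262 90 -.46  383 262 4 -.46
```

```text
t 2.7 p [238.1 495.8 218.6] phi 1.123 q [ 1.04  0.35  1.65  0.    1.14 -0.08] open 1.002 gf 0.0
shift [-231.8 -148.   128.6] az 1.583 q6 1.06
shift [-231.8 -148.   214.6] az 1.583 q6 1.06
```

drive_tool(
  motion=[
    {"x": -232, "y": -148, "z": 128, "az": 1.583, "gripper": 1},
    {"x": -232, "y": -148, "z": 128, "az": 1.583, "gripper": 1},
    {"x": -232, "y": -148, "z": 128, "az": 1.583, "gripper": 1},
    {"x": -232, "y": -148, "z": 128, "az": 1.583, "gripper": 1},
    {"x": -232, "y": -148, "z": 128, "az": 1.583, "gripper": 1},
    {"x": -232, "y": -148, "z": 128, "az": 1.583, "gripper": 1},
    {"x": -232, "y": -148, "z": 128, "az": 1.583, "gripper": 1},
    {"x": -232, "y": -148, "z": 128, "az": 1.583, "gripper": 1},
    {"x": -232, "y": -148, "z": 128, "az": 1.583, "gripper": 1},
    {"x": -232, "y": -148, "z": 128, "az": 1.583, "gripper": 1},
    {"x": -232, "y": -148, "z": 128, "az": 1.583, "gripper": 1},
    {"x": -232, "y": -148, "z": 128, "az": 1.583, "gripper": 1},
    {"x": -232, "y": -148, "z": 128, "az": 1.583, "gripper": 1},
    {"x": -232, "y": -148, "z": 128, "az": 1.583, "gripper": 1},
  ],
)

```text
validation failed for argument at $.mo...
```

```bash
python3 go.py 383 262 4 -.46; python3 -c "
from rig import env;import cv2
cv2.imwrite('pics/top1.png',cv2.resize(env.grab_frame('top')[220:380,90:290,::-1],None,fx=3,fy=3))"
```

```text
t 2.7 p [238.1 495.8 218.6] phi 1.123 q [ 1.04  0.35  1.65  0.    1.14 -0.08] open 1.002 gf 0.0
shift [-231.8 -148.   214.6] az 1.583 q6 1.06
```

View pics/top1.png

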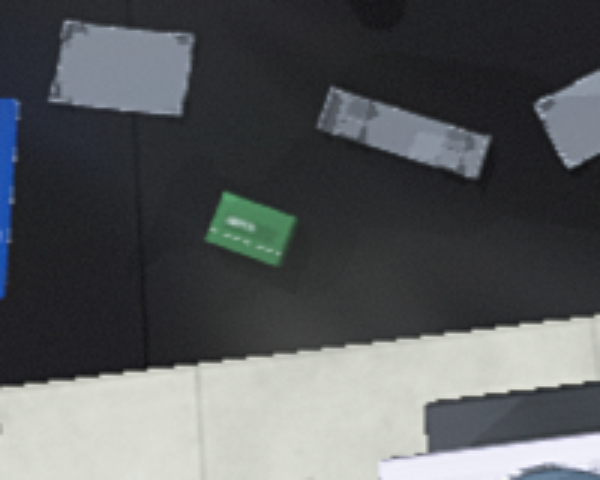

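The crop shows the arm hasn't moved, and the carton at crop (251,228) is undisturbed. The move was rejected, so I'll test the format with one row.

drive_tool(
  motion=[
    {"x": -20.0, "y": -12.0, "z": 10.0, "ax": 0.0, "ay": 0.0, "az": 0.12, "gripper": 1.0},
  ],
)

```text
t: 2.83
ee_pos: [250.4, 478.6, 210.0]
tool_rot: [[-0.845, 0.535, 0.001], [0.535, 0.845, 0.003], [0.001, 0.004, -1.0]]
ft_force: [0.5, 0.5, 0.8]
opening: 1.001
grasp_force: 0.0
```

```bash
python3 go.py 383 262 90 -.46
```

```text
t 2.83 p [250.4 478.6 210. ] phi 1.007 q [ 1.    0.34  1.69  0.    1.11 -0.  ] open 1.001 gf 0.0
shift [-228.  -112.5  119.4] az 1.467 q6 1.06
```

drive_tool(
  motion=[
    {"x": -228, "y": -112, "z": 118, "ax": 0, "ay": 0, "az": 1.465, "gripper": 1},
    {"x": -228, "y": -112, "z": 118, "ax": 0, "ay": 0, "az": 1.465, "gripper": 1},
  ],
)

```text
t: 3.0
ee_pos: [290.4, 411.2, 173.3]
tool_rot: [[-0.681, 0.732, 0.001], [0.732, 0.681, 0.001], [0.0, 0.001, -1.0]]
ft_force: [1.2, -0.3, -0.2]
opening: 0.999
grasp_force: 0.0
```

```bash
python3 go.py 383 262 60 -.46  383 262 4 -.46
```

```text
t 3.0 p [290.4 411.2 173.3] phi 0.749 q [ 0.86  0.32  1.82 -0.    1.    0.11] open 0.999 gf 0.0
shift [-172.3  -34.   113.2] az 1.209 q6 1.06
shift [-172.3  -34.   169.2] az 1.209 q6 1.06
```

drive_tool(
  motion=[
    {"x": -172, "y": -34, "z": 113, "ax": 0, "ay": 0, "az": 1.209, "gripper": 1},
    {"x": -172, "y": -34, "z": 113, "ax": 0, "ay": 0, "az": 1.209, "gripper": 1},
    {"x": -172, "y": -34, "z": 113, "ax": 0, "ay": 0, "az": 1.209, "gripper": 1},
    {"x": -172, "y": -34, "z": 113, "ax": 0, "ay": 0, "az": 1.209, "gripper": 1},
    {"x": -172, "y": -34, "z": 113, "ax": 0, "ay": 0, "az": 1.209, "gripper": 1},
    {"x": -172, "y": -34, "z": 113, "ax": 0, "ay": 0, "az": 1.209, "gripper": 1},
    {"x": -172, "y": -34, "z": 113, "ax": 0, "ay": 0, "az": 1.209, "gripper": 1},
    {"x": -172, "y": -34, "z": 113, "ax": 0, "ay": 0, "az": 1.209, "gripper": 1},
    {"x": -172, "y": -34, "z": 113, "ax": 0, "ay": 0, "az": 1.209, "gripper": 1},
    {"x": -172, "y": -34, "z": 113, "ax": 0, "ay": 0, "az": 1.209, "gripper": 1},
    {"x": -172, "y": -34, "z": 113, "ax": 0, "ay": 0, "az": 1.209, "gripper": 1},
    {"x": -172, "y": -34, "z": 113, "ax": 0, "ay": 0, "az": 1.209, "gripper": 1},
  ],
)

```text
t: 4.0
ee_pos: [383.1, 263.0, 60.6]
tool_rot: [[0.438, 0.899, 0.0], [0.899, -0.438, 0.0], [0.0, 0.0, -1.0]]
ft_force: [0.4, -0.2, -1.0]
opening: 1.0
grasp_force: 0.0
```

```bash
python3 go.py 383 262 4 -.46; python3 -c "
from rig import env;import cv2
cv2.imwrite('pics/top2.png',cv2.resize(env.grab_frame('top')[220:380,90:290,::-1],None,fx=3,fy=3))"
```

```text
t 4.0 p [383.1 263.   60.6] phi -0.453 q [ 0.5   0.45  1.99 -0.    0.7   0.95] open 1.0 gf 0.0
shift [-1.   0.3 56.6] az 0.007 q6 1.06
```

View pics/top2.png

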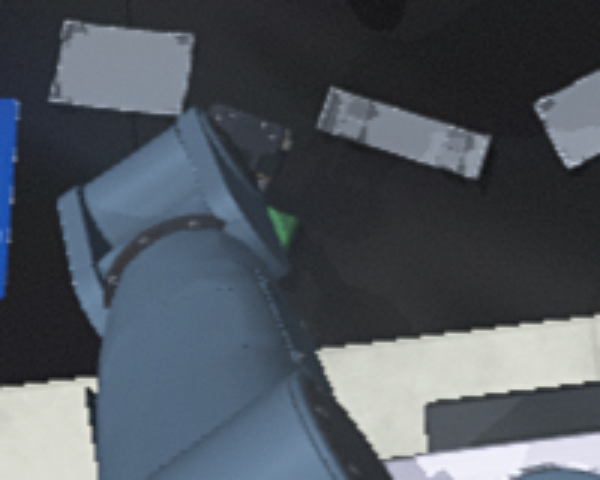

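The gripper is over the green carton (crop 280,225). I'll descend and grip.

drive_tool(
  motion=[
    {"x": -1, "y": 0, "z": 25, "ax": 0, "ay": 0, "az": 0.007, "gripper": 1},
    {"x": -1, "y": 0, "z": 45, "ax": 0, "ay": 0, "az": 0.007, "gripper": 1},
    {"x": -1, "y": 0, "z": 56, "ax": 0, "ay": 0, "az": 0.007, "gripper": 1},
    {"x": -1, "y": 0, "z": 56, "ax": 0, "ay": 0, "az": 0.007, "gripper": 0.6},
    {"x": -1, "y": 0, "z": 56, "ax": 0, "ay": 0, "az": 0.007, "gripper": 0.4},
    {"x": -1, "y": 0, "z": 56, "ax": 0, "ay": 0, "az": 0.007, "gripper": 0.4},
    {"x": -1, "y": 0, "z": 56, "ax": 0, "ay": 0, "az": 0.007, "gripper": 0.4},
    {"x": -1, "y": 0, "z": 56, "ax": 0, "ay": 0, "az": 0.007, "gripper": 0.4},
    {"x": -1, "y": 0, "z": 56, "ax": 0, "ay": 0, "az": 0.007, "gripper": 0.4},
  ],
  grip_force=20,
)

```text
t: 4.8
ee_pos: [382.9, 262.3, 5.1]
tool_rot: [[0.446, 0.895, 0.001], [0.895, -0.446, 0.001], [0.001, 0.001, -1.0]]
ft_force: [0.1, -0.6, 0.8]
opening: 0.62
grasp_force: 0.0
```

```bash
python3 go.py 383 262 60 -.46  458.5 -86 60 .381 458.5 -86 8 .381
```

```text
t 4.8 p [382.9 262.3   5.1] phi -0.463 q [ 0.5   0.56  2.01 -0.    0.57  0.96] open 0.62 gf 0.0
shift [ -0.2   0.2 -54.9] az -0.003 q6 1.06
shift [-277.8  223.2  -55. ] az -0.844 q6 -0.57
shift [-277.9  223.1   -3. ] az -0.844 q6 -0.57
```

drive_tool(
  motion=[
    {"x": 0, "y": 0, "z": 0, "ax": 0, "ay": 0, "az": 0, "gripper": 0.4},
    {"x": 0, "y": 0, "z": 0, "ax": 0, "ay": 0, "az": 0, "gripper": 0.4},
    {"x": 0, "y": 0, "z": 0, "ax": 0, "ay": 0, "az": 0, "gripper": 0.4},
    {"x": 0, "y": 0, "z": 0, "ax": 0, "ay": 0, "az": 0, "gripper": 0.4},
    {"x": 0, "y": 0, "z": -10, "ax": 0, "ay": 0, "az": 0, "gripper": 0.4},
    {"x": 0, "y": 0, "z": -35, "ax": 0, "ay": 0, "az": 0, "gripper": 0.4},
    {"x": 0, "y": 0, "z": -60, "ax": 0, "ay": 0, "az": 0, "gripper": 0.4},
  ],
)

```text
t: 5.38
ee_pos: [381.9, 261.7, 65.2]
tool_rot: [[0.447, 0.895, -0.002], [0.895, -0.447, -0.001], [-0.002, -0.001, -1.0]]
ft_force: [0.4, -0.2, -0.5]
opening: 0.535
grasp_force: 20.0
```

```bash
python3 go.py 458.5 -86 60 .381 458.5 -86 8 .381
```

```text
t 5.38 p [381.9 261.7  65.2] phi -0.463 q [ 0.5   0.44  1.99 -0.    0.72  0.96] open 0.535 gf 20.0
shift [-276.9  223.8    5.4] az -0.844 q6 -0.57
shift [-276.8  223.9   57.4] az -0.844 q6 -0.57
```

drive_tool(
  motion=[
    {"x": -277, "y": 224, "z": 0, "ax": 0, "ay": 0, "az": -0.844, "gripper": 0.4},
    {"x": -277, "y": 224, "z": 0, "ax": 0, "ay": 0, "az": -0.844, "gripper": 0.4},
    {"x": -277, "y": 224, "z": 0, "ax": 0, "ay": 0, "az": -0.844, "gripper": 0.4},
    {"x": -277, "y": 224, "z": 0, "ax": 0, "ay": 0, "az": -0.844, "gripper": 0.4},
    {"x": -277, "y": 224, "z": 0, "ax": 0, "ay": 0, "az": -0.844, "gripper": 0.4},
    {"x": -277, "y": 224, "z": 0, "ax": 0, "ay": 0, "az": -0.844, "gripper": 0.4},
    {"x": -277, "y": 224, "z": 0, "ax": 0, "ay": 0, "az": -0.844, "gripper": 0.4},
    {"x": -277, "y": 224, "z": 0, "ax": 0, "ay": 0, "az": -0.844, "gripper": 0.4},
    {"x": -277, "y": 224, "z": 0, "ax": 0, "ay": 0, "az": -0.844, "gripper": 0.4},
    {"x": -277, "y": 224, "z": 0, "ax": 0, "ay": 0, "az": -0.844, "gripper": 0.4},
    {"x": -277, "y": 224, "z": 0, "ax": 0, "ay": 0, "az": -0.844, "gripper": 0.4},
    {"x": -277, "y": 224, "z": 0, "ax": 0, "ay": 0, "az": -0.844, "gripper": 0.4},
    {"x": -277, "y": 224, "z": 20, "ax": 0, "ay": 0, "az": -0.844, "gripper": 0.4},
    {"x": -277, "y": 224, "z": 35, "ax": 0, "ay": 0, "az": -0.844, "gripper": 0.4},
    {"x": -277, "y": 224, "z": 47, "ax": 0, "ay": 0, "az": -0.844, "gripper": 0.4},
    {"x": -277, "y": 224, "z": 53, "ax": 0, "ay": 0, "az": -0.844, "gripper": 0.4},
    {"x": -277, "y": 224, "z": 57, "ax": 0, "ay": 0, "az": -0.844, "gripper": 0.4},
    {"x": -277, "y": 224, "z": 57, "ax": 0, "ay": 0, "az": -0.844, "gripper": 0.4},
  ],
)

```text
t: 6.88
ee_pos: [459.1, -85.0, 7.6]
tool_rot: [[-0.373, 0.928, -0.001], [0.928, 0.373, 0.0], [0.0, -0.001, -1.0]]
ft_force: [0.6, 0.1, -1.0]
opening: 0.533
grasp_force: 20.0
```

```bash
python3 go.py 458.5 -86 8 .381; python3 -c "
from rig import env;import cv2
print(env.get_state()['ft_force'])
cv2.imwrite('pics/sc3.png',cv2.resize(env.grab_frame('scene')[160:320,170:370,::-1],None,fx=3,fy=3))"
```

```text
t 6.88 p [459.1 -85.    7.6] phi 0.382 q [-0.28  0.56  2.    0.    0.59 -0.66] open 0.533 gf 20.0
shift [-0.7 -0.9 -0.4] az 0.001 q6 -0.57
[ 0.64285099  0.13544756 -1.01318077]
```

View pics/sc3.png

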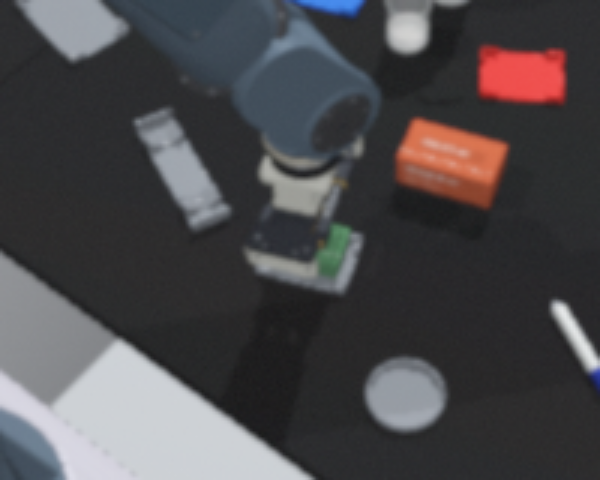

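The carton sits within the tray (crop 333,250). Release and lift.

drive_tool(
  motion=[
    {"x": 0, "y": 0, "z": 0, "ax": 0, "ay": 0, "az": 0, "gripper": 0.8},
    {"x": 0, "y": 0, "z": 0, "ax": 0, "ay": 0, "az": 0, "gripper": 0.8},
    {"x": 0, "y": 0, "z": 0, "ax": 0, "ay": 0, "az": 0, "gripper": 0.8},
    {"x": 0, "y": 0, "z": 0, "ax": 0, "ay": 0, "az": 0, "gripper": 0.8},
    {"x": 0, "y": 0, "z": -15, "ax": 0, "ay": 0, "az": 0, "gripper": 0.8},
    {"x": 0, "y": 0, "z": -50, "ax": 0, "ay": 0, "az": 0, "gripper": 0.8},
    {"x": 0, "y": 0, "z": -72, "ax": 0, "ay": 0, "az": 0, "gripper": 0.6},
  ],
)

```text
t: 7.52
ee_pos: [459.4, -85.8, 81.3]
tool_rot: [[-0.372, 0.928, 0.0], [0.928, 0.372, -0.0], [-0.0, 0.0, -1.0]]
ft_force: [0.3, 0.4, 0.7]
opening: 0.766
grasp_force: 0.0
```

```bash
python3 go.py 534 -392.5 60 -.49 534 -392.5 3 -.49
```

```text
t 7.52 p [459.4 -85.8  81.3] phi 0.381 q [-0.28  0.41  1.98  0.    0.76 -0.67] open 0.766 gf 0.0
shift [-312.4  -44.7   21.3] az 0.871 q6 -0.14
shift [-312.4  -44.8   78.3] az 0.871 q6 -0.14
```

drive_tool(
  motion=[
    {"x": -312, "y": -45, "z": 10, "ax": 0, "ay": 0, "az": 0.871, "gripper": 0.5},
    {"x": -312, "y": -45, "z": 10, "ax": 0, "ay": 0, "az": 0.871, "gripper": 0.5},
    {"x": -312, "y": -45, "z": 10, "ax": 0, "ay": 0, "az": 0.871, "gripper": 0.5},
    {"x": -312, "y": -45, "z": 10, "ax": 0, "ay": 0, "az": 0.871, "gripper": 0.5},
    {"x": -312, "y": -45, "z": 10, "ax": 0, "ay": 0, "az": 0.871, "gripper": 0.5},
    {"x": -312, "y": -45, "z": 10, "ax": 0, "ay": 0, "az": 0.871, "gripper": 0.5},
    {"x": -312, "y": -45, "z": 10, "ax": 0, "ay": 0, "az": 0.871, "gripper": 0.5},
    {"x": -312, "y": -45, "z": 10, "ax": 0, "ay": 0, "az": 0.871, "gripper": 0.5},
    {"x": -312, "y": -45, "z": 10, "ax": 0, "ay": 0, "az": 0.871, "gripper": 0.5},
    {"x": -312, "y": -45, "z": 10, "ax": 0, "ay": 0, "az": 0.871, "gripper": 0.5},
    {"x": -312, "y": -45, "z": 20, "ax": 0, "ay": 0, "az": 0.871, "gripper": 0.5},
    {"x": -312, "y": -45, "z": 45, "ax": 0, "ay": 0, "az": 0.871, "gripper": 0.5},
    {"x": -312, "y": -45, "z": 65, "ax": 0, "ay": 0, "az": 0.871, "gripper": 0.5},
    {"x": -312, "y": -45, "z": 78, "ax": 0, "ay": 0, "az": 0.871, "gripper": 0.5},
    {"x": -312, "y": -45, "z": 78, "ax": 0, "ay": 0, "az": 0.871, "gripper": 0.5},
  ],
)

```text
t: 8.77
ee_pos: [533.3, -390.7, 1.1]
tool_rot: [[0.469, 0.883, -0.002], [0.883, -0.469, 0.001], [0.001, -0.002, -1.0]]
ft_force: [-0.0, 0.4, 0.8]
opening: 0.502
grasp_force: 0.0
```

drive_tool(
  motion=[
    {"x": 0, "y": 0, "z": 0, "ax": 0, "ay": 0, "az": 0, "gripper": 0.05},
    {"x": 0, "y": 0, "z": 0, "ax": 0, "ay": 0, "az": 0, "gripper": 0.05},
    {"x": 0, "y": 0, "z": 0, "ax": 0, "ay": 0, "az": 0, "gripper": 0.05},
    {"x": 0, "y": 0, "z": 0, "ax": 0, "ay": 0, "az": 0, "gripper": 0.05},
    {"x": 0, "y": 0, "z": 0, "ax": 0, "ay": 0, "az": 0, "gripper": 0.05},
    {"x": 0, "y": 0, "z": 0, "ax": 0, "ay": 0, "az": 0, "gripper": 0.05},
    {"x": 0, "y": 0, "z": 0, "ax": 0, "ay": 0, "az": 0, "gripper": 0.05},
  ],
  grip_force=12,
)

```text
t: 9.35
ee_pos: [533.5, -392.2, 1.5]
tool_rot: [[0.471, 0.882, -0.0], [0.882, -0.471, 0.0], [-0.0, -0.0, -1.0]]
ft_force: [0.1, -0.8, 0.0]
opening: 0.138
grasp_force: 12.0
```

```bash
python3 go.py 460 106 80 -.415 460 106 9 -.415
```

```text
t 9.35 p [ 533.5 -392.2    1.5] phi -0.49 q [-0.7   0.81  1.46 -0.    0.87 -0.21] open 0.138 gf 12.0
shift [ 404.9 -299.3  -78.5] az -0.075 q6 0.64
shift [ 404.9 -299.3   -7.5] az -0.075 q6 0.64
```

drive_tool(
  motion=[
    {"x": 0, "y": 0, "z": -10, "ax": 0, "ay": 0, "az": 0, "gripper": 0.05},
    {"x": 0, "y": 0, "z": -30, "ax": 0, "ay": 0, "az": 0, "gripper": 0.05},
    {"x": 0, "y": 0, "z": -60, "ax": 0, "ay": 0, "az": 0, "gripper": 0.05},
    {"x": 405, "y": -299, "z": -78, "ax": 0, "ay": 0, "az": -0.075, "gripper": 0.05},
    {"x": 405, "y": -299, "z": -78, "ax": 0, "ay": 0, "az": -0.075, "gripper": 0.05},
    {"x": 405, "y": -299, "z": -78, "ax": 0, "ay": 0, "az": -0.075, "gripper": 0.05},
    {"x": 405, "y": -299, "z": -78, "ax": 0, "ay": 0, "az": -0.075, "gripper": 0.05},
    {"x": 405, "y": -299, "z": -78, "ax": 0, "ay": 0, "az": -0.075, "gripper": 0.05},
    {"x": 405, "y": -299, "z": -78, "ax": 0, "ay": 0, "az": -0.075, "gripper": 0.05},
    {"x": 405, "y": -299, "z": -78, "ax": 0, "ay": 0, "az": -0.075, "gripper": 0.05},
    {"x": 405, "y": -299, "z": -78, "ax": 0, "ay": 0, "az": -0.075, "gripper": 0.05},
    {"x": 405, "y": -299, "z": -78, "ax": 0, "ay": 0, "az": -0.075, "gripper": 0.05},
    {"x": 405, "y": -299, "z": -78, "ax": 0, "ay": 0, "az": -0.075, "gripper": 0.05},
    {"x": 405, "y": -299, "z": -78, "ax": 0, "ay": 0, "az": -0.075, "gripper": 0.05},
    {"x": 405, "y": -299, "z": -78, "ax": 0, "ay": 0, "az": -0.075, "gripper": 0.05},
    {"x": 405, "y": -299, "z": -78, "ax": 0, "ay": 0, "az": -0.075, "gripper": 0.05},
    {"x": 405, "y": -299, "z": -78, "ax": 0, "ay": 0, "az": -0.075, "gripper": 0.05},
    {"x": 405, "y": -299, "z": -78, "ax": 0, "ay": 0, "az": -0.075, "gripper": 0.05},
  ],
)

```text
t: 10.85
ee_pos: [460.6, 105.7, 80.0]
tool_rot: [[0.402, 0.915, 0.001], [0.915, -0.402, -0.0], [0.0, 0.001, -1.0]]
ft_force: [0.4, 0.0, 0.1]
opening: 0.141
grasp_force: 12.0
```

```bash
python3 go.py 460 106 9 -.415; python3 -c "
from rig import env;import cv2
cv2.imwrite('pics/sc4.png',cv2.resize(env.grab_frame('scene')[130:290,140:340,::-1],None,fx=3,fy=3))"
```

```text
t 10.85 p [460.6 105.7  80. ] phi -0.414 q [ 0.13  0.42  1.96 -0.    0.76  0.54] open 0.141 gf 12.0
shift [ 0.1 -0.7 71. ] az 0.001 q6 0.64
```

View pics/sc4.png

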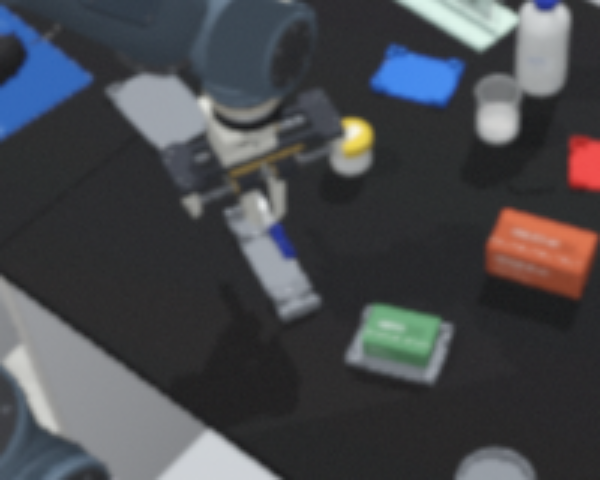

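The marker is held level above the cradle (crop 275,235), and the small carton sits in its tray (crop 402,335). Lowering now.

drive_tool(
  motion=[
    {"x": 0, "y": -0.5, "z": 25, "ax": 0, "ay": 0, "az": 0, "gripper": 0.05},
    {"x": 0, "y": -0.5, "z": 45, "ax": 0, "ay": 0, "az": 0, "gripper": 0.05},
    {"x": 0, "y": -0.5, "z": 57, "ax": 0, "ay": 0, "az": 0, "gripper": 0.05},
    {"x": 0, "y": -0.5, "z": 64, "ax": 0, "ay": 0, "az": 0, "gripper": 0.05},
    {"x": 0, "y": -0.5, "z": 68, "ax": 0, "ay": 0, "az": 0, "gripper": 0.05},
    {"x": 0, "y": -0.5, "z": 71, "ax": 0, "ay": 0, "az": 0, "gripper": 0.05},
    {"x": 0, "y": -0.5, "z": 72.5, "ax": 0, "ay": 0, "az": 0, "gripper": 0.05},
    {"x": 0, "y": -0.5, "z": 72.5, "ax": 0, "ay": 0, "az": 0, "gripper": 0.05},
  ],
)

```text
t: 11.57
ee_pos: [460.3, 105.8, 7.4]
tool_rot: [[0.404, 0.915, 0.001], [0.915, -0.404, 0.0], [0.0, 0.001, -1.0]]
ft_force: [-0.2, 0.1, -0.4]
opening: 0.144
grasp_force: 12.0
```

drive_tool(
  motion=[
    {"x": 0, "y": 0, "z": 0, "ax": 0, "ay": 0, "az": 0, "gripper": 0.35},
    {"x": 0, "y": 0, "z": 0, "ax": 0, "ay": 0, "az": 0, "gripper": 0.35},
    {"x": 0, "y": 0, "z": 0, "ax": 0, "ay": 0, "az": 0, "gripper": 0.35},
    {"x": 0, "y": 0, "z": 0, "ax": 0, "ay": 0, "az": 0, "gripper": 0.35},
    {"x": 0, "y": 0, "z": -15, "ax": 0, "ay": 0, "az": 0, "gripper": 0.35},
    {"x": 0, "y": 0, "z": -50, "ax": 0, "ay": 0, "az": 0, "gripper": 0.6},
    {"x": 0, "y": 0, "z": -85, "ax": 0, "ay": 0, "az": 0, "gripper": 1},
  ],
)

```text
t: 12.15
ee_pos: [458.9, 106.0, 92.4]
tool_rot: [[0.403, 0.915, -0.003], [0.915, -0.403, -0.0], [-0.001, -0.002, -1.0]]
ft_force: [0.7, 0.3, -0.6]
opening: 0.448
grasp_force: 0.0
```

```bash
python3 go.py 638 137.5 90 0 638 137.5 22 0
```

```text
t 12.15 p [458.9 106.   92.4] phi -0.415 q [0.13 0.4  1.96 0.   0.79 0.54] open 0.448 gf 0.0
shift [101.  151.2   1.9] az -0.415 q6 0.21
shift [101.1 151.4  69.9] az -0.415 q6 0.21
```

drive_tool(
  motion=[
    {"x": 101, "y": 151, "z": 0, "ax": 0, "ay": 0, "az": 0, "gripper": 1},
    {"x": 101, "y": 151, "z": 0, "ax": 0, "ay": 0, "az": 0, "gripper": 1},
    {"x": 101, "y": 151, "z": 0, "ax": 0, "ay": 0, "az": 0, "gripper": 1},
    {"x": 101, "y": 151, "z": 0, "ax": 0, "ay": 0, "az": 0, "gripper": 1},
    {"x": 101, "y": 151, "z": 0, "ax": 0, "ay": 0, "az": 0, "gripper": 1},
    {"x": 101, "y": 151, "z": 0, "ax": 0, "ay": 0, "az": 0, "gripper": 1},
    {"x": 101, "y": 151, "z": 0, "ax": 0, "ay": 0, "az": 0, "gripper": 1},
    {"x": 101, "y": 151, "z": 0, "ax": 0, "ay": 0, "az": 0, "gripper": 1},
  ],
)

```text
t: 12.82
ee_pos: [637.6, 137.5, 91.7]
tool_rot: [[0.403, 0.915, -0.001], [0.915, -0.403, -0.0], [-0.001, -0.001, -1.0]]
ft_force: [0.1, -0.6, -0.1]
opening: 0.985
grasp_force: 0.0
```

```bash
python3 go.py 638 137.5 22 0; python3 -c "
from rig import env;import cv2
cv2.imwrite('pics/sc5.png',cv2.resize(env.grab_frame('scene')[120:280,170:370,::-1],None,fx=3,fy=3))"
```

```text
t 12.82 p [637.6 137.5  91.7] phi -0.415 q [ 0.14  0.67  1.47 -0.    1.    0.56] open 0.985 gf 0.0
shift [ 0.2  0.5 69.7] az -0.415 q6 0.21
```

View pics/sc5.png

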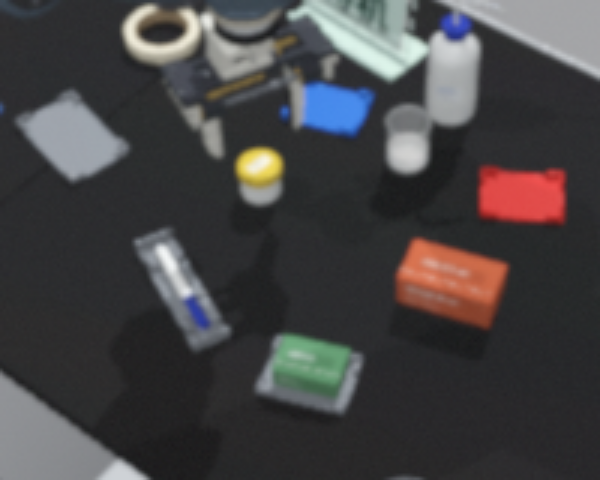

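The marker lies in the cradle (crop 180,285), and the fingers straddle the jar (crop 260,175).

drive_tool(
  motion=[
    {"x": 0, "y": 0, "z": 25, "ax": 0, "ay": 0, "az": 0, "gripper": 1},
    {"x": 0, "y": 0, "z": 48, "ax": 0, "ay": 0, "az": 0, "gripper": 1},
    {"x": 0, "y": 0, "z": 63, "ax": 0, "ay": 0, "az": 0, "gripper": 1},
    {"x": 0, "y": 0, "z": 70, "ax": 0, "ay": 0, "az": 0, "gripper": 0.45},
    {"x": 0, "y": 0, "z": 70, "ax": 0, "ay": 0, "az": 0, "gripper": 0.45},
    {"x": 0, "y": 0, "z": 70, "ax": 0, "ay": 0, "az": 0, "gripper": 0.45},
    {"x": 0, "y": 0, "z": 70, "ax": 0, "ay": 0, "az": 0, "gripper": 0.45},
    {"x": 0, "y": 0, "z": 70, "ax": 0, "ay": 0, "az": 0, "gripper": 0.45},
    {"x": 0, "y": 0, "z": 70, "ax": 0, "ay": 0, "az": 0, "gripper": 0.45},
    {"x": 0, "y": 0, "z": 70, "ax": 0, "ay": 0, "az": 0, "gripper": 0.45},
    {"x": 0, "y": 0, "z": 70, "ax": 0, "ay": 0, "az": 0, "gripper": 0.45},
    {"x": 0, "y": 0, "z": 70, "ax": 0, "ay": 0, "az": 0, "gripper": 0.45},
    {"x": 0, "y": 0, "z": 60, "ax": 0, "ay": 0, "az": 0, "gripper": 0.45},
    {"x": 0, "y": 0, "z": 30, "ax": 0, "ay": 0, "az": 0, "gripper": 0.45},
    {"x": 0, "y": 0, "z": 0, "ax": 0, "ay": 0, "az": 0, "gripper": 0.45},
    {"x": 0, "y": 0, "z": -10, "ax": 0, "ay": 0, "az": 0, "gripper": 0.45},
  ],
  grip_force=15,
)

```text
t: 14.2
ee_pos: [640.5, 137.9, 106.6]
tool_rot: [[0.403, 0.915, 0.005], [0.915, -0.403, 0.001], [0.003, 0.004, -1.0]]
ft_force: [0.4, 1.0, 0.7]
opening: 0.553
grasp_force: 15.0
```

```bash
python3 go.py 383.2 -273 100 0 383.2 -273 25 0
```

```text
t 14.2 p [640.5 137.9 106.6] phi -0.415 q [0.14 0.66 1.45 0.   1.02 0.56] open 0.553 gf 15.0
shift [-479.8  -69.8    4.9] az -0.415 q6 -0.62
shift [-480.   -70.1   79.9] az -0.415 q6 -0.62
```

drive_tool(
  motion=[
    {"x": -478, "y": -70, "z": 0, "ax": 0, "ay": 0, "az": 0, "gripper": 0.45},
    {"x": -478, "y": -70, "z": 0, "ax": 0, "ay": 0, "az": 0, "gripper": 0.45},
    {"x": -478, "y": -70, "z": 0, "ax": 0, "ay": 0, "az": 0, "gripper": 0.45},
    {"x": -478, "y": -70, "z": 0, "ax": 0, "ay": 0, "az": 0, "gripper": 0.45},
    {"x": -478, "y": -70, "z": 0, "ax": 0, "ay": 0, "az": 0, "gripper": 0.45},
    {"x": -478, "y": -70, "z": 0, "ax": 0, "ay": 0, "az": 0, "gripper": 0.45},
    {"x": -478, "y": -70, "z": 0, "ax": 0, "ay": 0, "az": 0, "gripper": 0.45},
    {"x": -478, "y": -70, "z": 0, "ax": 0, "ay": 0, "az": 0, "gripper": 0.45},
    {"x": -478, "y": -70, "z": 0, "ax": 0, "ay": 0, "az": 0, "gripper": 0.45},
    {"x": -478, "y": -70, "z": 0, "ax": 0, "ay": 0, "az": 0, "gripper": 0.45},
    {"x": -478, "y": -70, "z": 0, "ax": 0, "ay": 0, "az": 0, "gripper": 0.45},
    {"x": -478, "y": -70, "z": 0, "ax": 0, "ay": 0, "az": 0, "gripper": 0.45},
    {"x": -478, "y": -70, "z": 0, "ax": 0, "ay": 0, "az": 0, "gripper": 0.45},
    {"x": -478, "y": -70, "z": 0, "ax": 0, "ay": 0, "az": 0, "gripper": 0.45},
    {"x": -478, "y": -70, "z": 0, "ax": 0, "ay": 0, "az": 0, "gripper": 0.45},
    {"x": -478, "y": -70, "z": 0, "ax": 0, "ay": 0, "az": 0, "gripper": 0.45},
  ],
)

```text
t: 15.53
ee_pos: [382.4, -270.7, 101.9]
tool_rot: [[0.402, 0.916, -0.0], [0.916, -0.402, 0.0], [0.0, -0.0, -1.0]]
ft_force: [0.4, 0.6, -0.7]
opening: 0.551
grasp_force: 15.0
```

```bash
python3 go.py 383.2 -273 25 -0.415; python3 -c "
from rig import env;import cv2
cv2.imwrite('pics/sc6.png',cv2.resize(env.grab_frame('scene')[180:340,220:420,::-1],None,fx=3,fy=3))"
```

```text
t 15.53 p [ 382.4 -270.7  101.9] phi -0.414 q [-0.72  0.38  1.96  0.    0.81 -0.3 ] open 0.551 gf 15.0
shift [-1.8  1.7 76.9] az 0.001 q6 -0.2
```

View pics/sc6.png

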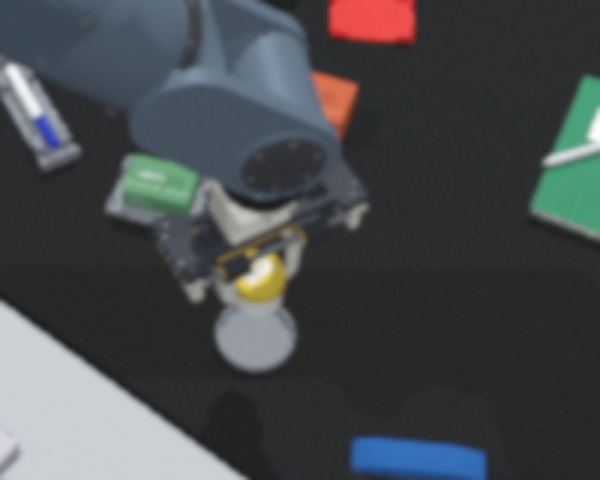

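The jar hangs upright above the dish (crop 255,275 over 255,335). Lowering and releasing.

drive_tool(
  motion=[
    {"x": -2, "y": 1.5, "z": 25, "ax": 0, "ay": 0, "az": 0, "gripper": 0.45},
    {"x": -2, "y": 1.5, "z": 45, "ax": 0, "ay": 0, "az": 0, "gripper": 0.45},
    {"x": -2, "y": 1.5, "z": 58, "ax": 0, "ay": 0, "az": 0, "gripper": 0.45},
    {"x": -2, "y": 1.5, "z": 67, "ax": 0, "ay": 0, "az": 0, "gripper": 0.45},
    {"x": -2, "y": 1.5, "z": 73, "ax": 0, "ay": 0, "az": 0, "gripper": 0.45},
    {"x": -2, "y": 1.5, "z": 76.5, "ax": 0, "ay": 0, "az": 0, "gripper": 0.45},
    {"x": -2, "y": 1.5, "z": 76.5, "ax": 0, "ay": 0, "az": 0, "gripper": 0.45},
    {"x": -2, "y": 1.5, "z": 76.5, "ax": 0, "ay": 0, "az": 0, "gripper": 0.45},
    {"x": -2, "y": 1.5, "z": 76.5, "ax": 0, "ay": 0, "az": 0, "gripper": 0.9},
    {"x": -2, "y": 1.5, "z": 76.5, "ax": 0, "ay": 0, "az": 0, "gripper": 0.9},
    {"x": -2, "y": 1.5, "z": 76.5, "ax": 0, "ay": 0, "az": 0, "gripper": 0.9},
    {"x": -2, "y": 1.5, "z": 76.5, "ax": 0, "ay": 0, "az": 0, "gripper": 0.9},
    {"x": -2, "y": 1.5, "z": 60, "ax": 0, "ay": 0, "az": 0, "gripper": 1},
    {"x": -2, "y": 1.5, "z": 30, "ax": 0, "ay": 0, "az": 0, "gripper": 1},
    {"x": -2, "y": 1.5, "z": 0, "ax": 0, "ay": 0, "az": 0, "gripper": 1},
    {"x": -2, "y": 1.5, "z": 0, "ax": 0, "ay": 0, "az": 0, "gripper": 1},
  ],
)

```text
t: 16.92
ee_pos: [384.4, -275.6, 106.5]
tool_rot: [[0.403, 0.915, 0.005], [0.915, -0.403, -0.005], [-0.002, 0.007, -1.0]]
ft_force: [1.2, 0.0, 0.8]
opening: 0.99
grasp_force: 0.0
```

```bash
python3 go.py 646 -142 100 .291 646 -142 8 .291; python3 -c "
from fit import *
fit('jar_center',(383,-273),3)
fit('large_carton_center',(646,-142),0)"
```

```text
t 16.92 p [ 384.4 -275.6  106.5] phi -0.415 q [-0.72  0.37  1.95  0.    0.81 -0.31] open 0.99 gf 0.0
shift [227.7 185.5   7.3] az -0.706 q6 -0.51
shift [227.9 184.9  99.3] az -0.706 q6 -0.51
jar_center top none
jar_center ['scene'] ([384.1, -276.0], np.float64(0.502), np.float64(0.954))
large_carton_center ['top', 'scene'] ([647.1, -142.0], np.float64(0.307), np.float64(0.588)) ([646.1, -141.4], np.float64(0.293), np.float64(0.953)) ([673.9, -163.4], np.float64(-1.034), np.float64(0.301))
```

drive_tool(
  motion=[
    {"x": 226, "y": 187.5, "z": 0, "ax": 0, "ay": 0, "az": -0.706, "gripper": 1},
    {"x": 226, "y": 187.5, "z": 0, "ax": 0, "ay": 0, "az": -0.706, "gripper": 1},
    {"x": 226, "y": 187.5, "z": 0, "ax": 0, "ay": 0, "az": -0.706, "gripper": 1},
    {"x": 226, "y": 187.5, "z": 0, "ax": 0, "ay": 0, "az": -0.706, "gripper": 1},
    {"x": 226, "y": 187.5, "z": 0, "ax": 0, "ay": 0, "az": -0.706, "gripper": 1},
    {"x": 226, "y": 187.5, "z": 0, "ax": 0, "ay": 0, "az": -0.706, "gripper": 1},
    {"x": 226, "y": 187.5, "z": 0, "ax": 0, "ay": 0, "az": -0.706, "gripper": 1},
    {"x": 226, "y": 187.5, "z": 0, "ax": 0, "ay": 0, "az": -0.706, "gripper": 1},
    {"x": 226, "y": 187.5, "z": 0, "ax": 0, "ay": 0, "az": -0.706, "gripper": 1},
    {"x": 226, "y": 187.5, "z": 0, "ax": 0, "ay": 0, "az": -0.706, "gripper": 1},
    {"x": 226, "y": 187.5, "z": 0, "ax": 0, "ay": 0, "az": -0.706, "gripper": 1},
  ],
)

```text
t: 18.23
ee_pos: [644.1, -143.4, 101.5]
tool_rot: [[-0.286, 0.958, -0.001], [0.958, 0.286, 0.0], [0.001, -0.001, -1.0]]
ft_force: [0.0, -0.2, -0.5]
opening: 0.997
grasp_force: 0.0
```

```bash
python3 go.py 646 -142 8 .291; python3 -c "
from rig import env;import cv2
cv2.imwrite('pics/sc7.png',cv2.resize(env.grab_frame('scene')[140:320,220:440,::-1],None,fx=3,fy=3))"
```

```text
t 18.23 p [ 644.1 -143.4  101.5] phi 0.29 q [-0.29  0.67  1.44 -0.    1.03 -0.58] open 0.997 gf 0.0
shift [ 0.8  2.4 93.5] az -0.001 q6 -0.51
```

View pics/sc7.png

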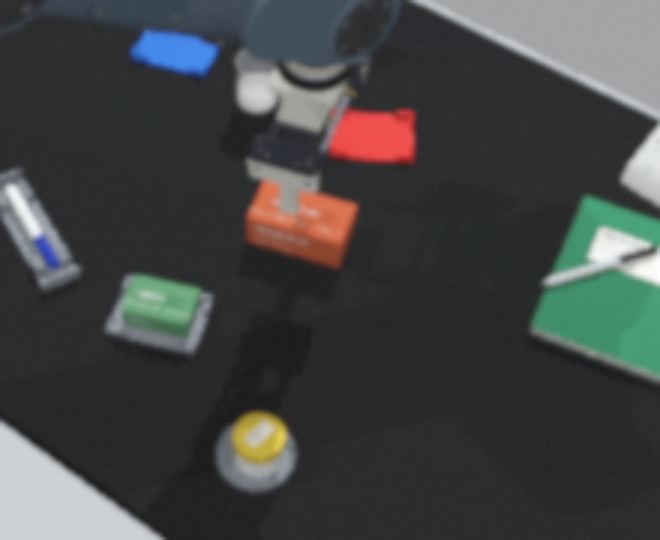

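The jar stands in the dish (crop 257,445), and the gripper is over the large carton (crop 300,222). Descend and grip.

drive_tool(
  motion=[
    {"x": 1, "y": 2, "z": 30, "ax": 0, "ay": 0, "az": 0, "gripper": 1},
    {"x": 1, "y": 2, "z": 60, "ax": 0, "ay": 0, "az": 0, "gripper": 1},
    {"x": 1, "y": 2, "z": 80, "ax": 0, "ay": 0, "az": 0, "gripper": 1},
    {"x": 1, "y": 2, "z": 93, "ax": 0, "ay": 0, "az": 0, "gripper": 1},
    {"x": 1, "y": 2, "z": 93, "ax": 0, "ay": 0, "az": 0, "gripper": 0.5},
    {"x": 1, "y": 2, "z": 93, "ax": 0, "ay": 0, "az": 0, "gripper": 0.5},
    {"x": 1, "y": 2, "z": 93, "ax": 0, "ay": 0, "az": 0, "gripper": 0.5},
    {"x": 1, "y": 2, "z": 93, "ax": 0, "ay": 0, "az": 0, "gripper": 0.5},
    {"x": 1, "y": 2, "z": 93, "ax": 0, "ay": 0, "az": 0, "gripper": 0.5},
    {"x": 1, "y": 2, "z": 93, "ax": 0, "ay": 0, "az": 0, "gripper": 0.5},
    {"x": 1, "y": 2, "z": 93, "ax": 0, "ay": 0, "az": 0, "gripper": 0.5},
    {"x": 1, "y": 2, "z": 93, "ax": 0, "ay": 0, "az": 0, "gripper": 0.5},
  ],
  grip_force=30,
)

```text
t: 19.28
ee_pos: [647.0, -141.5, 10.1]
tool_rot: [[-0.287, 0.958, 0.0], [0.958, 0.287, -0.0], [-0.001, 0.0, -1.0]]
ft_force: [-4.3, -0.2, 8.3]
opening: 0.646
grasp_force: 30.0
```

drive_tool(
  motion=[
    {"x": 0, "y": 0, "z": -8, "ax": 0, "ay": 0, "az": 0, "gripper": 0.5},
    {"x": 0, "y": 0, "z": -25, "ax": 0, "ay": 0, "az": 0, "gripper": 0.5},
    {"x": 0, "y": 0, "z": -50, "ax": 0, "ay": 0, "az": 0, "gripper": 0.5},
    {"x": 0, "y": 0, "z": -80, "ax": 0, "ay": 0, "az": 0, "gripper": 0.5},
    {"x": 0, "y": 0, "z": -95, "ax": 0, "ay": 0, "az": 0, "gripper": 0.5},
    {"x": 0, "y": 0, "z": -95, "ax": 0, "ay": 0, "az": 0, "gripper": 0.5},
  ],
)

```text
t: 19.78
ee_pos: [648.8, -141.6, 108.3]
tool_rot: [[-0.287, 0.958, 0.006], [0.958, 0.287, -0.002], [-0.003, 0.005, -1.0]]
ft_force: [-0.2, -0.6, -2.9]
opening: 0.644
grasp_force: 30.0
```

```bash
python3 go.py 560.5 383 103 -.22 560.5 383 12 -.22
```

```text
t 19.78 p [ 648.8 -141.6  108.3] phi 0.291 q [-0.29  0.67  1.43  0.    1.04 -0.58] open 0.644 gf 30.0
shift [527.9  66.    3.9] az 0.511 q6 0.82
shift [528.2  65.5  94.9] az 0.511 q6 0.82
```

drive_tool(
  motion=[
    {"x": 527, "y": 66, "z": 0, "ax": 0, "ay": 0, "az": 0.511, "gripper": 0.5},
    {"x": 527, "y": 66, "z": 0, "ax": 0, "ay": 0, "az": 0.511, "gripper": 0.5},
    {"x": 527, "y": 66, "z": 0, "ax": 0, "ay": 0, "az": 0.511, "gripper": 0.5},
    {"x": 527, "y": 66, "z": 0, "ax": 0, "ay": 0, "az": 0.511, "gripper": 0.5},
    {"x": 527, "y": 66, "z": 0, "ax": 0, "ay": 0, "az": 0.511, "gripper": 0.5},
    {"x": 527, "y": 66, "z": 0, "ax": 0, "ay": 0, "az": 0.511, "gripper": 0.5},
    {"x": 527, "y": 66, "z": 0, "ax": 0, "ay": 0, "az": 0.511, "gripper": 0.5},
    {"x": 527, "y": 66, "z": 0, "ax": 0, "ay": 0, "az": 0.511, "gripper": 0.5},
    {"x": 527, "y": 66, "z": 0, "ax": 0, "ay": 0, "az": 0.511, "gripper": 0.5},
    {"x": 527, "y": 66, "z": 0, "ax": 0, "ay": 0, "az": 0.511, "gripper": 0.5},
    {"x": 527, "y": 66, "z": 0, "ax": 0, "ay": 0, "az": 0.511, "gripper": 0.5},
    {"x": 527, "y": 66, "z": 0, "ax": 0, "ay": 0, "az": 0.511, "gripper": 0.5},
    {"x": 527, "y": 66, "z": 0, "ax": 0, "ay": 0, "az": 0.511, "gripper": 0.5},
    {"x": 527, "y": 66, "z": 0, "ax": 0, "ay": 0, "az": 0.511, "gripper": 0.5},
    {"x": 527, "y": 66, "z": 0, "ax": 0, "ay": 0, "az": 0.511, "gripper": 0.5},
    {"x": 527, "y": 66, "z": 0, "ax": 0, "ay": 0, "az": 0.511, "gripper": 0.5},
    {"x": 527, "y": 66, "z": 0, "ax": 0, "ay": 0, "az": 0.511, "gripper": 0.5},
    {"x": 527, "y": 66, "z": 0, "ax": 0, "ay": 0, "az": 0.511, "gripper": 0.5},
  ],
)

```text
t: 21.28
ee_pos: [559.3, 381.2, 103.8]
tool_rot: [[0.22, 0.976, -0.0], [0.976, -0.22, -0.0], [-0.0, -0.0, -1.0]]
ft_force: [-0.0, 0.4, -1.9]
opening: 0.645
grasp_force: 30.0
```

```bash
python3 go.py 560.5 383 13.5 -.22; python3 -c "
from rig import env;import cv2
cv2.imwrite('pics/sc8.png',cv2.resize(env.grab_frame('scene')[90:270,120:340,::-1],None,fx=3,fy=3))"
```

```text
t 21.28 p [559.3 381.2 103.8] phi -0.222 q [ 0.53  0.7   1.38 -0.    1.06  0.75] open 0.645 gf 30.0
shift [ 2.   0.9 90.3] az -0.002 q6 0.82
```

View pics/sc8.png

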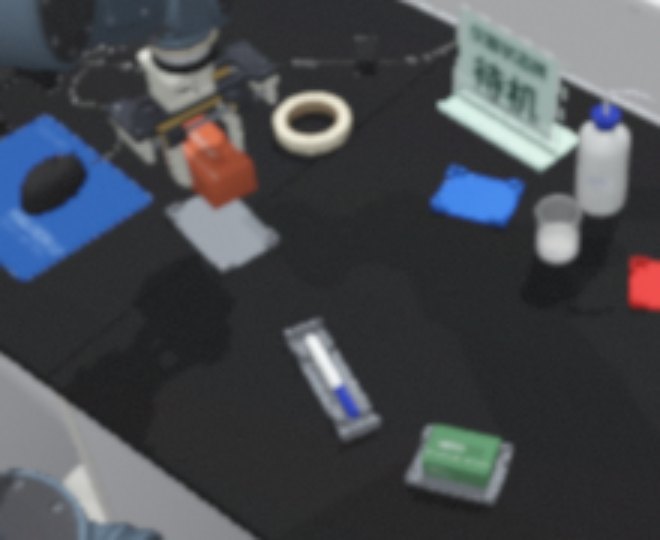

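The carton is held above the large tray (crop 220,170 over 220,232). Lowering slowly.

drive_tool(
  motion=[
    {"x": 2, "y": 1, "z": 30, "ax": 0, "ay": 0, "az": 0, "gripper": 0.5},
    {"x": 2, "y": 1, "z": 55, "ax": 0, "ay": 0, "az": 0, "gripper": 0.5},
    {"x": 2, "y": 1, "z": 70, "ax": 0, "ay": 0, "az": 0, "gripper": 0.5},
    {"x": 2, "y": 1, "z": 78, "ax": 0, "ay": 0, "az": 0, "gripper": 0.5},
    {"x": 2, "y": 1, "z": 84, "ax": 0, "ay": 0, "az": 0, "gripper": 0.5},
    {"x": 2, "y": 1, "z": 88, "ax": 0, "ay": 0, "az": 0, "gripper": 0.5},
    {"x": 2, "y": 1, "z": 91, "ax": 0, "ay": 0, "az": 0, "gripper": 0.5},
    {"x": 2, "y": 1, "z": 91, "ax": 0, "ay": 0, "az": 0, "gripper": 0.5},
    {"x": 2, "y": 1, "z": 91, "ax": 0, "ay": 0, "az": 0, "gripper": 0.5},
  ],
)

```text
t: 22.08
ee_pos: [560.7, 384.5, 13.8]
tool_rot: [[0.218, 0.976, 0.001], [0.976, -0.218, 0.001], [0.001, 0.001, -1.0]]
ft_force: [0.2, -0.1, -2.1]
opening: 0.646
grasp_force: 30.0
```

drive_tool(
  motion=[
    {"x": 0, "y": 0, "z": 0, "ax": 0, "ay": 0, "az": 0, "gripper": 0.95},
    {"x": 0, "y": 0, "z": 0, "ax": 0, "ay": 0, "az": 0, "gripper": 0.95},
    {"x": 0, "y": 0, "z": 0, "ax": 0, "ay": 0, "az": 0, "gripper": 0.95},
    {"x": 0, "y": 0, "z": 0, "ax": 0, "ay": 0, "az": 0, "gripper": 0.95},
    {"x": 0, "y": 0, "z": -15, "ax": 0, "ay": 0, "az": 0, "gripper": 0.95},
    {"x": 0, "y": 0, "z": -50, "ax": 0, "ay": 0, "az": 0, "gripper": 0.95},
    {"x": 0, "y": 0, "z": -90, "ax": 0, "ay": 0, "az": 0, "gripper": 0.95},
    {"x": 150, "y": -80, "z": -140, "ax": 0, "ay": 0, "az": 0, "gripper": 0.95},
    {"x": 150, "y": -80, "z": -140, "ax": 0, "ay": 0, "az": 0, "gripper": 0.95},
    {"x": 150, "y": -80, "z": -140, "ax": 0, "ay": 0, "az": 0, "gripper": 0.95},
    {"x": 150, "y": -80, "z": -140, "ax": 0, "ay": 0, "az": 0, "gripper": 0.95},
    {"x": 150, "y": -80, "z": -140, "ax": 0, "ay": 0, "az": 0, "gripper": 0.95},
    {"x": 150, "y": -80, "z": -140, "ax": 0, "ay": 0, "az": 0, "gripper": 0.95},
  ],
)

```text
t: 23.17
ee_pos: [513.7, 551.0, 155.1]
tool_rot: [[0.215, 0.977, 0.002], [0.977, -0.215, 0.002], [0.003, 0.001, -1.0]]
ft_force: [0.3, 0.2, 0.0]
opening: 0.95
grasp_force: 0.0
```

```bash
cat > chk.py <<'E'
from fit import *
fit("marker_center",(460,106),5.5);fit("jar_center",(383,-273),3);fit("small_carton_center",(459,-86),3);fit("large_carton_center",(560,383),3)
im=[cv2.resize(env.grab_frame(n)[a:b,c:d,::-1],(800,300 if n=="top" else 300)) for n,a,b,c,d in(("top",190,340,60,460),("scene",110,335,130,430))]
cv2.imwrite("pics/end.png",np.vstack([im[0],cv2.resize(im[1],(800,300))]))
E
python3 chk.py
```

```text
marker_center ['top', 'scene'] ([462.8, 109.0], np.float64(-0.429), np.float64(0.761)) ([460.0, 105.2], np.float64(-0.43), np.float64(0.805)) ([464.5, 108.3], np.float64(-0.407), np.float64(0.75))
jar_center ['top', 'scene'] ([383.1, -274.5], np.float64(-0.525), np.float64(0.907)) ([383.0, -273.7], np.float64(0.205), np.float64(0.945)) ([382.7, -277.2], np.float64(-0.064), np.float64(0.884))
small_carton_center ['top', 'scene'] ([461.0, -85.8], np.float64(0.397), np.float64(0.931)) ([460.1, -85.5], np.float64(0.374), np.float64(0.935)) ([462.2, -85.9], np.float64(0.394), np.float64(0.943))
large_carton_center ['top', 'scene'] ([560.1, 384.6], np.float64(-0.242), np.float64(0.927)) ([559.5, 384.8], np.float64(-0.238), np.float64(0.953)) ([563.5, 382.8], np.float64(-0.205), np.float64(0.928))
```

View pics/end.png

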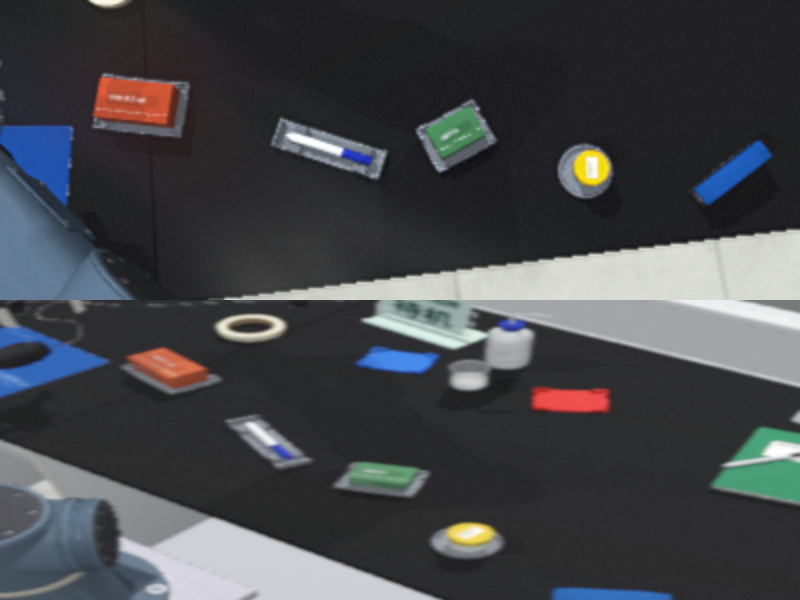

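The final picture shows all four items in their holders: large carton (140,105), marker (328,148), small carton (456,133) and jar (590,170). The stapler (732,173) and the beaker haven't moved, and the fits put every item within about 4 mm of its holder centre. Handing in.

```bash
python3 -c "
from rig import env
print(env.close_job())"
```

```text
the job is handed in; nothing more can be done
None
```

I put all four supplies in their matching holders, let them go, and handed in the job after about 24 s on the robot's clock. My last camera check put each item within about 4 mm of its holder's centre, and the stapler and beaker looked unmoved; the hand-in returned no verdict.

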